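Refit the gas ring's control knob and hold it pressed in

ROBOT

A 7-joint arm with a two-finger parallel gripper is mounted at the origin on a cart in front of the work surface, level with it; the furniture and walls round the work are solid. World frame = base frame: x ahead of the robot, y to its left, z up, the work surface at z = 0. Lengths are in m, angles in rad, forces in N, time in s.
With the tool pointing down it reaches from about 0.4 to 0.85 m from the base axis. Payload 4.5 kg.
Tool frame: the origin (TCP) lies at the very end of the fingers, on their centre line; the grasp point (between the pads) lies 19 mm behind it (r.grip_depth is the z of the grasp point in the tool frame, in m); z points along the fingers, y is the line along which they close (so a half turn about z gives the same grasp; the last joint's range is limited). The gripper opens to 88 mm and grips with 3 to 60 N. Pads are 18 mm wide; open, the fingers measure 123 mm over their backs; the gripper's body (75 mm by 187 mm) begins 45 mm behind the grasp point.
Start: joints at [1.276, 0.689, -0.195, 1.565, 0.157, 0.902, -0.215], TCP at [0.202, -0.592, 0.239] pointing down, gripper open.
Joint ranges: [-3.01, 3.01], [-0.46, 2.08], [-1.47, 1.51], [0.13, 2.56], [-1, 4.14], [0.04, 2.09], [-2.66, 2.66]. Speed limits (rad/s): [2.57, 2.57, 3.14, 3.14, 3.14, 3.14, 3.14].

INTERFACE

Orientations are given as a unit quaternion [x, y, z, w].
In Python, from plant import r gives the robot as it stands.
- The arm moves only by the tool creep_tool, called after "Request:" as name(argument=value, ...) on one line, values as JSON. Schema: {"type":"object","properties":{"motion":{"type":"object","properties":{"deltas":{"type":"array","items":{"type":"array","items":{"type":"number"},"minItems":7,"maxItems":7},"minItems":1,"maxItems":10}},"additionalProperties":false,"required":["deltas"]},"force":{"type":"number"},"only":{"type":"string"},"quiet":{"type":"boolean"},"lines":{"type":"string"}},"required":["motion"],"additionalProperties":false}. motion is an object whose key "deltas" holds a list of rows, 1 to 10 of them, each of 7 numbers: the opening from 0.0 (shut) to 1.0 (fully open), then dx, dy, dz in m, then a rotation vector rx, ry, rz in rad; each row is the pose to reach, as a shift and turn from the pose commanded when the call began, along the tool's axes at that moment; what a row does not reach only later rows make up. A row lasts 1/10 s, in which the tool goes at most 0.05 m and 0.15 rad, less where a joint would pass 70% of its speed; a pose out of reach is approached as far as the arm can. The fingers move at their own pace and stop on an object; force is the grip in N (left out, the last holds). Time passes only in rows, so rows that do not move let the fingers close. The tool returns the time, the measured TCP pose, the force, the opening and the grip force at its end. only (a regular expression) keeps the lines of the reply that match it, lines (a string "A,B") keeps lines A to B, and quiet returns only ok. Input that does not fit is refused with a message, and nothing moves.
- r.get_state(): the state, without advancing time (a new reading comes with each control period).
- r.snapshot(name): name is "side" or "top" or "wrist"; returns the picture (400x640x3 uint8, red, green, blue); there is no depth.
- r.camera_params(name): a dict with "fx", "fy", "cx", "cy" (pixels), "k1" (the pictures are not rectified: a ray, as slopes to the right and down, at radius r is drawn at 1 + k1 r^2 times it, then the intrinsics apply), "rvec" (rotation vector, rad) and "tvec" (3), from world to camera coordinates, as OpenCV has them. Camera axes: x right, y down, z forward; pixel columns grow to the right and rows downward; lengths in m; the calibration is good to about 2 mm. A picture is of the moment at which its call begins: read the wrist's pose just before it. camera_params takes no time and is no camera call; for the wrist camera it gives the pose at the moment of the call.
- r.finish_job(): hands the job in; it is judged then, once.
The state is a dict: "clock": time; "q": joint angles; "qd": joint speeds; "joint_torque": joint torques, N m; "tool_pos": TCP position; "eef_rot": TCP orientation; "contact_force": force on the tool from outside, world axes, zero at the start; "moment": the same for the moment, N m; "opening": opening from 0.0 (shut) to 1.0 (fully open); "finger_force": force on a finger pad.
Only numpy, scipy, OpenCV 4.12 (cv2) and the standard library are available. Lean on these libraries where they do the work, as an engineer would, in place of code of your own. Each camera call takes 0.05 s, during which the arm holds its last target. There are 200 camera calls.

TASK

One control knob has come off the small table-top gas ring and lies on the worktop. Turn it so that the flat in its bore (on the pointer's side) matches the flat of the bare D-shaped shaft, push it fully home on the shaft, and then keep the knob gripped and pressed all the way in, as one holds a gas valve open: the program finishes while still holding it so. Leave the salt shaker, garlic and kitchen timer where they are.

Things in the scene. Friction and masses are not known exactly. Their poses are not given: they have to be found in the camera images.
- knob: The loose control knob: black plastic, 60 g, bore downward. Round skirt 46 mm wide, 17 mm high, with a grip bar on top and, below, a blind D-shaped bore on the axis, 15 mm deep, 20 mm in diameter, its flat 5.5 mm from the axis on the +x (pointer) side. Origin: centre of the underside; z up, x towards the pointer. It starts with the pointer within 1 rad of straight towards the robot.
- knob_grip (a point): Middle of the knob's grip bar, on the axis, 27 mm above the underside. The bar lies along the knob's x, 16 mm wide in y, from 17 to 37 mm above the underside; its upright parallel sides run from x = -19 to +17 mm. The blunt end is at x = -22 mm; at +x it narrows to a pointer, which stands out beyond the skirt. A thin line on its top marks the pointer half.
- knob_pointer (a point): Point on the knob at the pointer's end, 34 mm from the knob's axis along its +x and 30 mm above its underside.
- shaft_tip (a point): Top centre of the bare upright D-shaft: metal, 18 mm in diameter, one flat 4.5 mm from the axis, top 3 mm tapered in by 2 mm as a lead-in. z up, x points out of the flat: the knob fits when its x (pointer) points along this x (0.12 rad of play). It cannot turn; the flat, and a dark line on the panel beyond it, face the robot within 1 rad. Fully home, the underside is 15 mm below this tip.
- shaft (a joint): How far the bare shaft is pressed down into its valve, m: 0 at rest, 0.006 at the stop. A spring pushes it back up with 4 N at rest, 8.8 N at the stop.
- gas_ring: Table-top gas ring, fixed, white, 180 (x) x 220 (y) mm, flat panel 50 mm above the worktop. Origin: centre of its underside. Two shafts at x = -55, y = +55 and -55 mm rise 25 mm above the panel, with collars 29 mm wide, 3 mm high: one is bare, the other (either side) wears a fitted knob like the loose one. Behind them, from x = -20 mm on, burner and pan support, top 78 mm above the worktop.
- salt_shaker: Salt shaker, 44 mm wide, 90 mm high, a bystander. Origin: centre of its underside.
- garlic: Garlic bulb, 56 mm, a bystander. Origin: centre of its underside.
- kitchen_timer: Round kitchen timer, 62 mm wide, 43 mm high, a bystander. Origin: centre of its underside.

How it is judged:
On the way:
1. the knob is fully home on the shaft, its flat matched to the shaft's (z of knob in the frame of shaft_tip below -0.0125 m and horizontal distance between knob and shaft_tip below 0.004 m and x of knob_pointer in the frame of shaft_tip above 0.028 m and y of knob_pointer in the frame of shaft_tip between -0.01 and 0.01 m and angle between knob's own z axis and vertical below 0.15 rad), for 0.1 s.
At the end, for the whole second after the job is handed in: The knob sits on the shaft (underside at least 12.5 mm below the shaft's tip, axes within 4 mm, upright within 0.15 rad, pointer end within 10 mm of straight over the flat's direction), the fingers still hold it with more than 2 N, and the shaft stays pressed in by more than 4 of its 6 mm (all of step 1 and value of joint shaft above 0.004 m and contact force between the fingers and knob above 2 N); the arm keeps its last pose, push and grip.
It fails at once if the salt shaker is moved by more than 30 mm (distance of salt_shaker from where it was at the start of the episode above 0.03 m).
It fails at once if the garlic is moved by more than 30 mm (distance of garlic from where it was at the start of the episode above 0.03 m).
It fails at once if the kitchen timer is moved by more than 30 mm (distance of kitchen_timer from where it was at the start of the episode above 0.03 m).
It also fails if it takes over 35 s, if anything falls off the work surface, if the arm or the gripper's body presses on something with over 40 N, if the wrist force passes 120 N, or if a joint passes its speed limit or range.

## Working session

There is one attempt and no reset: what is moved stays moved. The work goes in short steps, Python scripts to look and compute and a tool call to move; the robot and the scene stay as the last step left them, time stands still between calls to the robot, and variables do not carry over. Pictures are saved under pics/ and viewed, at most 10 in all, crops included, and the job is handed in when it is done.

```bash
ls; mkdir -p pics
```

Run:
```python
from plant import r
import cv2
for n in ["top","side"]:
    cv2.imwrite(f"pics/{n}0.png", r.snapshot(n)[:,:,::-1]); p=r.camera_params(n); print(n,p)
s=r.get_state(); print(s, r.grip_depth)
```

```text
pics
plant.py
top {'fx': 395.0390922749729, 'fy': 395.0390922749729, 'cx': 320.8048552010998, 'cy': 208.96580115385163, 'k1': -0.01775977084702787, 'rvec': array([ 2.11527722, -2.11518216,  0.18995441]), 'tvec': array([-0.04527571,  0.51390252,  0.91679263])}
side {'fx': 366.3439102828223, 'fy': 366.3439102828223, 'cx': 315.94847587166987, 'cy': 204.5695244333174, 'k1': -0.02888822498521856, 'rvec': array([ 0.1052696 , -2.92833357,  1.02397188]), 'tvec': array([0.52836812, 0.1213302 , 0.85980929])}
{'clock': 0.1, 'q': array([ 1.2757971 ,  0.68988234, -0.19454556,  1.56622746,  0.15732655,
        0.90250361, -0.21509831]), 'qd': array([ 0.00093486, -0.00224347, -0.00134743, -0.00332117, -0.00021751,
       -0.00223205, -0.00138191]), 'joint_torque': array([-3.79653633e-03, -5.28495598e+01, -1.27149604e+00, -1.53837061e+01,
       -5.25187666e-02,  1.97282214e-03,  6.40422763e-05]), 'tool_pos': array([ 0.20160106, -0.59099986,  0.23800533]), 'eef_rot': array([ 9.86507252e-01,  1.63715550e-01, -1.94372137e-04, -7.89139075e-04]), 'contact_force': array([ 0.27833225, -0.44998867,  0.21971288]), 'moment': array([-0.00765779, -0.02143738, -0.06308034]), 'finger_force': 0.0, 'opening': 0.9958444035776013} -0.0187
```

View pics/top0.png

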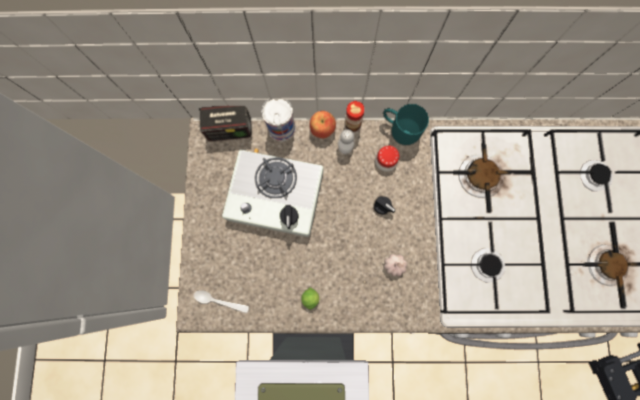

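View pics/side0.png

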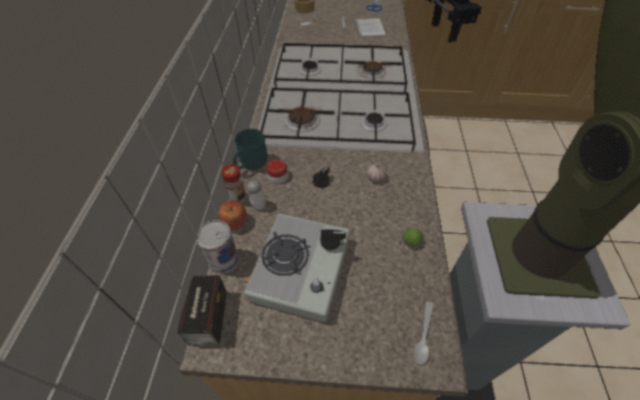

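The top view shows the loose knob at about (384,205), the bare shaft at (246,208), the fitted knob at (289,215) and the garlic at (396,265). The shaker is at (345,142) and the timer at (388,156). The gripper is off to the lower right at (620,380).

Create h.py:
```python
import numpy as np, cv2
from plant import r
def ray(n,uv,p=None):
    p=p or r.camera_params(n); R=cv2.Rodrigues(np.array(p["rvec"]))[0]
    d=np.array([(uv[0]-p["cx"])/p["fx"],(uv[1]-p["cy"])/p["fy"]]); x=d.copy()
    for _ in range(10): x=d/(1+p["k1"]*(x@x))
    return -R.T@np.array(p["tvec"]), R.T@np.array([x[0],x[1],1])
def onz(n,uv,z,p=None):
    o,d=ray(n,uv,p); return o+d*(z-o[2])/d[2]
def proj(n,X,p=None):
    p=p or r.camera_params(n); R=cv2.Rodrigues(np.array(p["rvec"]))[0]
    c=R@np.array(X)+p["tvec"]; x=c[:2]/c[2]; x=x*(1+p["k1"]*(x@x))
    return x*[p["fx"],p["fy"]]+[p["cx"],p["cy"]]
def tri(views):
    A=np.zeros((3,3));b=np.zeros(3)
    for n,uv in views:
        o,d=ray(n,uv); d/=np.linalg.norm(d); M=np.eye(3)-np.outer(d,d); A+=M;b+=M@o
    return np.linalg.solve(A,b)
```

Run:
```python
from h import *
t=cv2.imread("pics/top0.png"); s=cv2.imread("pics/side0.png")
f=lambda im,x,y,w,h:cv2.resize(im[y:y+h,x:x+w],(400,300),interpolation=cv2.INTER_CUBIC)
cv2.imwrite("pics/crop1.png",np.vstack([np.hstack([f(t,364,190,40,30),f(t,226,193,40,30)]),np.hstack([f(s,300,162,40,30),f(s,296,270,40,30)])]))
print("knob",onz("top",(384,205),.03),onz("top",(394,209),.03))
print("shaft",onz("top",(246,208),.075),tri([("top",(246,208)),("side",(316,287))]))
print("fitted",onz("top",(289,215),.09)); print("garlic",onz("top",(396,265),.03),"timer",onz("top",(388,156),.04),"salt",onz("top",(345,142),.05))
# ring corners from mask
for n,uv in (("top",(237,152)),("top",(322,165)),("top",(309,236)),("top",(223,221))): print(onz(n,uv,.05))
```

```text
knob [ 0.52750142 -0.20269512  0.03      ] [ 0.51730616 -0.22727322  0.03      ]
shaft [0.51143574 0.13296316 0.075     ] [0.51775288 0.13847491 0.0475012 ]
fitted [0.49170296 0.02849025 0.09      ]
garlic [ 0.37902667 -0.22748126  0.03      ] timer [ 0.65201819 -0.2150485   0.04      ] salt [ 0.68590747 -0.10615308  0.05      ]
[0.66037396 0.16636876 0.05      ]
[ 0.62555256 -0.04811032  0.05      ]
[ 0.44734466 -0.01687307  0.05      ]
[0.4841131 0.193224  0.05     ]
```

View pics/crop1.png

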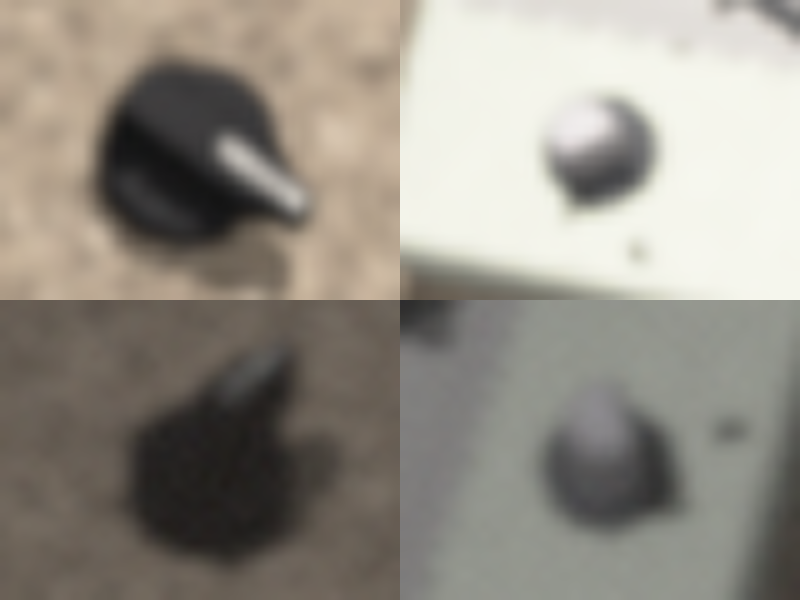

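The crops show the loose knob's white line running from about (386.5,204.5) to (394,211) in the top view. The shaft's dark panel mark is at about (249.7,218), so the flat faces roughly towards the robot. I'll look closer with the wrist camera.

Add to h.py:
```python
from scipy.spatial.transform import Rotation as Ro
def rel(target,yaw=None):
    s=r.get_state(); R=Ro.from_quat(s["eef_rot"]); x=R.as_matrix()[:,0]; cy=np.arctan2(x[1],x[0])
    print("clock",s["clock"],"pos",s["tool_pos"].round(4),"yaw",round(cy,4))
    print("tool shift",R.inv().apply(np.array(target)-s["tool_pos"]).round(4), end=" ")
    if yaw is not None:
        Rt=Ro.from_matrix(np.array([[np.cos(yaw),np.sin(yaw),0],[np.sin(yaw),-np.cos(yaw),0],[0,0,-1]]))
        print("rotvec",(R.inv()*Rt).as_rotvec().round(4))
```

Run:
```python
from h import *
s=r.get_state(); p=r.camera_params("wrist"); o,d=ray("wrist",(320,200)); R=Ro.from_quat(s["eef_rot"])
print("cam in tool",R.inv().apply(o-s["tool_pos"]),R.inv().apply(d), p["fx"])
rel([.52,-.19,.24],.8)
```

```text
cam in tool [ 0.07931277  0.00102164 -0.14721941] [-0.30599245 -0.00390555  0.95203708] 291.7777643936418
clock 0.1 pos [ 0.2016 -0.591   0.238 ] yaw 0.3289
tool shift [ 0.4309 -0.2767 -0.0016] rotvec [-1.600e-03 -3.000e-04 -4.711e-01]
```

Request:
creep_tool(motion={"deltas":[[1,0.043,-0.028,0,0,0,-0.05],[1,0.086,-0.055,0,0,0,-0.1],[1,0.13,-0.083,0,0,0,-0.15],[1,0.173,-0.11,0,0,0,-0.2],[1,0.216,-0.138,0,0,0,-0.25],[1,0.26,-0.166,0,0,0,-0.3],[1,0.302,-0.194,0,0,0,-0.35],[1,0.345,-0.221,0,0,0,-0.4],[1,0.388,-0.249,0,0,0,-0.44],[1,0.431,-0.277,0,0,0,-0.47]]})

```text
clock: 1.1
tool_pos: [0.5134, -0.1982, 0.2385]
eef_rot: [0.921, 0.39, -0.0, -0.0]
contact_force: [1.4, -1.7, -0.2]
opening: 0.999
finger_force: 0.0
```

Request:
creep_tool(motion={"deltas":[[1,0,0,0.05,0,0,0],[1,0,0,0.08,0,0,0],[1,0,0,0.08,0,0,0],[1,0,0,0.08,0,0,0]]})

```text
clock: 1.5
tool_pos: [0.5126, -0.2001, 0.1588]
eef_rot: [0.921, 0.389, -0.0, -0.0]
contact_force: [0.4, 0.0, -0.2]
opening: 0.998
finger_force: 0.0
```

Run:
```python
from h import *
cv2.imwrite("pics/w1.png", r.snapshot("wrist")[:,:,::-1]); rel([.52,-.19,.24],.8)
np.savez("w1.npz",**r.camera_params("wrist"))
```

```text
clock 1.55 pos [ 0.5134 -0.2004  0.1598] yaw 0.7981
tool shift [ 0.0121 -0.0024 -0.0802] rotvec [ 0.0016 -0.0007 -0.0019]
```

View pics/w1.png

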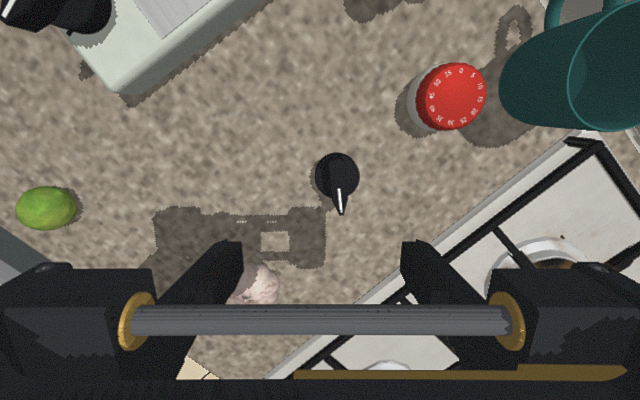

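The wrist view shows the knob at about (337,176), with its white line from (337,188) to (342,214) and nothing close by. I'll measure it with masks.

Run:
```python
from h import *
p=dict(np.load("w1.npz")); im=cv2.imread("pics/w1.png"); x0,y0=300,140
c=im[y0:225,x0:375]; g=cv2.cvtColor(c,cv2.COLOR_BGR2GRAY)
dark=(g<50).astype(np.uint8); n,l,st,ce=cv2.connectedComponentsWithStats(dark); i=1+np.argmax(st[1:,4]); k=(l==i).astype(np.uint8)
print("dark bbox",st[i]+[x0,y0,0,0,0])
hull=cv2.fillConvexPoly(k.copy(),cv2.convexHull(cv2.findNonZero(k)),1); hull=cv2.dilate(hull,np.ones((3,3)))
w=((g>150)&(hull>0)).astype(np.uint8); pts=cv2.findNonZero(w)[:,0,:]+[x0,y0]
n,l2,s2,_=cv2.connectedComponentsWithStats(w); j=1+np.argmax(s2[1:,4]); ys,xs=np.where(l2==j)
P=np.array([onz("wrist",(x+x0,y+y0),.037,p) for x,y in zip(xs,ys)])[:,:2]
vx,vy,cx,cy=cv2.fitLine(P.astype(np.float32),cv2.DIST_L2,0,.001,.001).ravel()
t=(P-[cx,cy])@[vx,vy]; print("line",len(P),"dir",vx,vy,"ends",[cx,cy]+np.outer([t.min(),t.max()],[vx,vy]))
# skirt: enclosing circle of dark pixels opened to drop pointer
ok=cv2.morphologyEx(hull,cv2.MORPH_OPEN,cv2.getStructuringElement(cv2.MORPH_ELLIPSE,(25,25)))
cn=max(cv2.findContours(ok,cv2.RETR_EXTERNAL,cv2.CHAIN_APPROX_NONE)[0],key=cv2.contourArea)
e=cv2.fitEllipse(cn);print(e); uv=np.array(e[0])+[x0,y0]
for z in(.0085,.017):print(z,onz("wrist",uv,z,p))
```

```text
dark bbox [ 315  153   44   62 1623]
line 56 dir 0.6098842 0.79249054 ends [[ 0.51439693 -0.22829787]
 [ 0.52824214 -0.21030723]]
((36.66163635253906, 38.300018310546875), (44.8352165222168, 55.368595123291016), 171.7356414794922)
0.0085 [ 0.53049547 -0.2074475   0.0085    ]
0.017 [ 0.53158375 -0.20565177  0.017     ]
```

Run:
```python
from h import *
rel([.485,-.267,.14],.915)
```

```text
clock 1.55 pos [ 0.5134 -0.2004  0.1598] yaw 0.7981
tool shift [-0.0675  0.0261  0.0198] rotvec [ 0.0016 -0.0007 -0.1169]
```

Request:
creep_tool(motion={"deltas":[[1,-0.034,0.013,0.01,0,0,-0.06],[1,-0.0675,0.026,0.02,0,0,-0.117],[1,-0.0675,0.026,0.02,0,0,-0.117],[1,-0.0675,0.026,0.02,0,0,-0.117],[1,-0.0675,0.026,0.02,0,0,-0.117]]})

```text
clock: 2.05
tool_pos: [0.4857, -0.2659, 0.1402]
eef_rot: [0.897, 0.442, 0.001, 0.001]
contact_force: [0.9, 1.3, 0.4]
opening: 1.003
finger_force: 0.0
```

Create circ.py:
```python
from h import *
from scipy.optimize import least_squares
def circle(P,R0):
    f=lambda a:np.hypot(P[:,0]-a[0],P[:,1]-a[1])-a[2]
    q=least_squares(f,[*P.mean(0),R0],loss="soft_l1",f_scale=.0005); return q.x,np.abs(q.fun).mean()
```

Run:
```python
from circ import *
p=r.camera_params("wrist"); im=r.snapshot("wrist")[:,:,::-1].copy(); np.savez("w2.npz",**p)
u=proj("wrist",[.532,-.204,.02],p).astype(int); print("knob px",u)
x0,y0=u-50; c=im[max(y0,0):y0+110,x0:x0+100]; y0=max(y0,0)
cv2.imwrite("pics/w2.png",cv2.resize(c,None,fx=5,fy=5))
g=cv2.cvtColor(c,cv2.COLOR_BGR2GRAY); n,l,st,_=cv2.connectedComponentsWithStats((g<50).astype(np.uint8)); i=1+np.argmax(st[1:,4])
cn=max(cv2.findContours((l==i).astype(np.uint8),cv2.RETR_EXTERNAL,cv2.CHAIN_APPROX_NONE)[0],key=cv2.contourArea)[:,0]+[x0,y0]
P=np.array([onz("wrist",q,.017,p)[:2] for q in cn]); d=np.array([-.61,-.79]); c0=P.mean(0)
for _ in range(4):
    v=P-c0; a=(v@d)/np.hypot(*v.T); q,e=circle(P[a<.6],.023); c0=q[:2]
print("circle",q,e)
ys,xs=np.where(g>150); W=np.array([onz("wrist",(x+x0,y+y0),.037,p)[:2] for x,y in zip(xs,ys)]); v=W-c0
s=v@d; k=(s>0)&(s<.04)&(np.abs(v@[-d[1],d[0]])<.004); W=W[k]
vx,vy,cx,cy=cv2.fitLine(W.astype(np.float32),cv2.DIST_L2,0,.001,.001).ravel(); D=np.array([vx,vy])*np.sign(vx*d[0]+vy*d[1])
print("line",len(W),"dir",D,"yaw opp",np.arctan2(-D[1],-D[0]),"range",(( W-c0)@D).min(),((W-c0)@D).max(),"offset of axis from line",(c0-[cx,cy])@[-D[1],D[0]])
rel([c0[0],c0[1],.14],np.arctan2(-D[1],-D[0]))
```

```text
knob px [319 108]
circle [ 0.53150233 -0.20361166  0.02188307] 0.0004251067880131622
line 99 dir [-0.65821654 -0.75282866] yaw opp 0.8523490420680748 range 0.006036848534452817 0.04010090290808175 offset of axis from line -0.0012819888381679495
clock 2.1 pos [ 0.4857 -0.2654  0.14  ] yaw 0.9172
tool shift [ 0.0769 -0.0012  0.0001] rotvec [ 0.0022 -0.0017  0.0649]
```

View pics/w2.png

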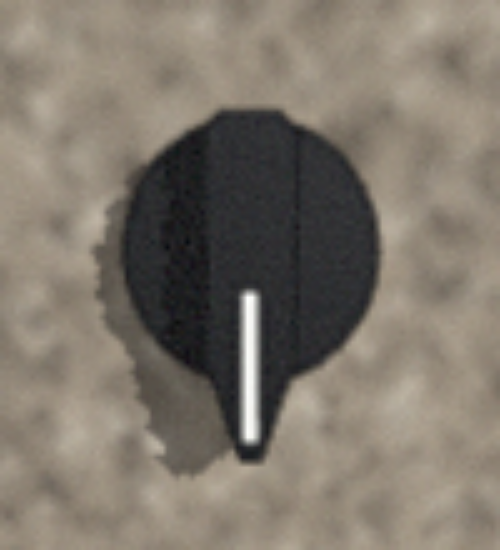

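The crop shows the knob skirt centred at about (252,245). The white line runs straight down the image at column 249, rows 290–445, so my bright mask had picked up background. I'll use the line's endpoints.

Run:
```python
from h import *
p=dict(np.load("w2.npz")); A=onz("wrist",(269+249.5/5-.5,58+290/5-.5),.037,p)[:2];B=onz("wrist",(269+249.5/5-.5,58+445/5-.5),.037,p)[:2]
D=(B-A)/np.linalg.norm(B-A); c0=np.array([.5315,-.2036]); yaw=np.arctan2(-D[1],-D[0])
print(D,yaw,(A-c0)@D,(B-c0)@D,"axis off line",(c0-A)@[-D[1],D[0]])
c1=A+D*((c0-A)@D); c=(c0+c1)/2; print(c); rel([c[0],c[1],.008],yaw)
```

```text
[-0.61066607 -0.79188822] 0.913894891055097 0.005701289627294269 0.03099751466322001 axis off line -0.00014242645881934511
[ 0.53155639 -0.20364349]
clock 2.1 pos [ 0.4857 -0.2654  0.14  ] yaw 0.9172
tool shift [ 0.0767 -0.0014  0.1321] rotvec [ 0.0023 -0.0016  0.0033]
```

Request:
creep_tool(motion={"deltas":[[1,0.04,-0.001,0.03,0.002,-0.0015,0.003],[1,0.0767,-0.0014,0.06,0.002,-0.0015,0.003],[1,0.0767,-0.0014,0.09,0.002,-0.0015,0.003],[1,0.0767,-0.0014,0.105,0.002,-0.0015,0.003],[1,0.0767,-0.0014,0.105,0.002,-0.0015,0.003],[1,0.0767,-0.0014,0.105,0.002,-0.0015,0.003],[1,0.0767,-0.0014,0.105,0.002,-0.0015,0.003]]})

```text
clock: 2.8
tool_pos: [0.5304, -0.2059, 0.0352]
eef_rot: [0.898, 0.44, -0.0, 0.0]
contact_force: [0.6, 0.1, 0.2]
opening: 0.999
finger_force: 0.0
```

Run:
```python
from h import *
rel([.53155,-.20364,.0195],.9139)
```

```text
clock 2.8 pos [ 0.5304 -0.2059  0.0352] yaw 0.9113
tool shift [ 0.0025 -0.0005  0.0157] rotvec [ 0.0004  0.0011 -0.0026]
```

Request:
creep_tool(motion={"deltas":[[1,0.0025,-0.0005,0.008,0,0.001,-0.0026],[1,0.0025,-0.0005,0.0157,0,0.001,-0.0026],[1,0.0025,-0.0005,0.0157,0,0.001,-0.0026],[1,0.0025,-0.0005,0.0157,0,0.001,-0.0026]]})

```text
clock: 3.2
tool_pos: [0.5307, -0.2025, 0.0177]
eef_rot: [0.897, 0.442, -0.001, -0.001]
contact_force: [0.9, 0.0, 1.1]
opening: 1.002
finger_force: 0.0
```

Run:
```python
from h import *
rel([.53155,-.20364,.0195],.9139)
```

```text
clock 3.2 pos [ 0.5307 -0.2025  0.0177] yaw 0.9154
tool shift [-0.0004  0.0014 -0.0018] rotvec [-0.0025  0.0008  0.0015]
```

Request:
creep_tool(motion={"deltas":[[0,0,0,0,0,0,0],[0,0,0,0,0,0,0],[0,0,0,0,0,0,0],[0,0,0,0,0,0,0],[0,0,0,0,0,0,0],[0,0,0,0,0,0,0],[0,0,0,0,0,0,0],[0,0,0,0,0,0,0]]}, force=40)

```text
clock: 4.0
tool_pos: [0.531, -0.2025, 0.018]
eef_rot: [0.897, 0.442, -0.001, -0.001]
contact_force: [-0.3, -0.4, -0.7]
opening: 0.297
finger_force: 0.0
```

Run:
```python
from h import *
rel([.53155,-.20364,.0195],.9139)
```

```text
clock 4.0 pos [ 0.531  -0.2025  0.018 ] yaw 0.9154
tool shift [-0.0006  0.0012 -0.0015] rotvec [-0.0019  0.0005  0.0015]
```

Request:
creep_tool(motion={"deltas":[[0,0,0,-0.001,0,0,0],[0,0,0,-0.001,0,0,0],[0,0,0,-0.001,0,0,0],[0,0,0,-0.001,0,0,0],[0,0,0,-0.001,0,0,0],[0,0,0,-0.001,0,0,0]]}, force=40)

```text
clock: 4.6
tool_pos: [0.531, -0.2025, 0.0191]
eef_rot: [0.897, 0.442, -0.001, -0.001]
contact_force: [-0.6, -0.2, 1.5]
opening: 0.175
finger_force: 40.0
```

Run:
```python
from h import *
rel([.53155,-.20364,.0195],.9139)
```

```text
clock 4.6 pos [ 0.531  -0.2025  0.0191] yaw 0.9154
tool shift [-0.0006  0.0011 -0.0004] rotvec [-0.0018  0.0005  0.0015]
```

Request:
creep_tool(motion={"deltas":[[0,0,0,-0.03,0,0,0],[0,0,0,-0.07,0,0,0],[0,0,0,-0.11,0,0,0],[0,0,0,-0.14,0,0,0],[0,0,0,-0.16,0,0,0],[0,0,0,-0.16,0,0,0]]})

```text
clock: 5.2
tool_pos: [0.5329, -0.2031, 0.1816]
eef_rot: [0.897, 0.442, 0.001, 0.001]
contact_force: [-0.9, 0.6, 0.1]
opening: 0.175
finger_force: 40.0
```

Run:
```python
from h import *
cv2.imwrite("pics/w3.png", r.snapshot("wrist")[:,:,::-1]); 
rel([.51,.137,.18],.3)
for z in (.05,.075): print(onz("top",(226+23.7-.5,193+25-.5),.05),onz("top",(246-.0,208),z))
```

```text
clock 5.25 pos [ 0.5317 -0.2028  0.1798] yaw 0.9152
tool shift [ 2.561e-01 -2.244e-01 -2.000e-04] rotvec [ 1.000e-04 -2.000e-04  6.152e-01]
[0.49272481 0.12940213 0.05      ] [0.51635341 0.13811949 0.05      ]
[0.49272481 0.12940213 0.05      ] [0.51143574 0.13296316 0.075     ]
```

View pics/w3.png

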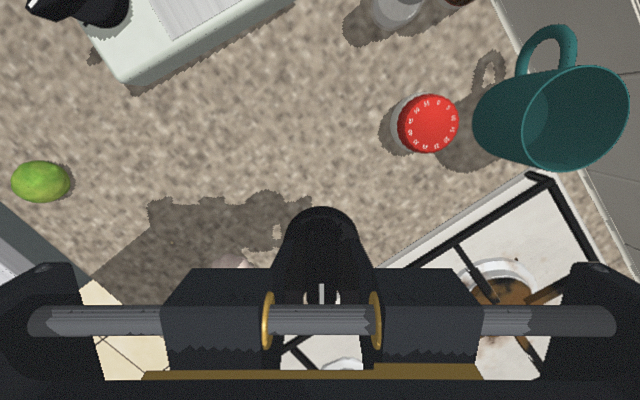

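The knob is held between the pads and upright, with its pointer towards the bottom of the image at (321,290). Next I'll bring the camera over the shaft.

Run:
```python
from h import *
rel([.438,.112,.18],.3)
```

```text
clock 5.25 pos [ 0.5317 -0.2028  0.1798] yaw 0.9152
tool shift [ 1.924e-01 -2.663e-01 -2.000e-04] rotvec [ 1.000e-04 -2.000e-04  6.152e-01]
```

Request:
creep_tool(motion={"deltas":[[0,0.025,-0.035,0,0,0,0.08],[0,0.05,-0.07,0,0,0,0.16],[0,0.075,-0.105,0,0,0,0.25],[0,0.1,-0.14,0,0,0,0.33],[0,0.125,-0.175,0,0,0,0.41],[0,0.15,-0.21,0,0,0,0.5],[0,0.175,-0.243,0,0,0,0.57],[0,0.192,-0.266,0,0,0,0.615],[0,0.192,-0.266,0,0,0,0.615],[0,0.192,-0.266,0,0,0,0.615]]})

```text
clock: 6.25
tool_pos: [0.4365, 0.1117, 0.1784]
eef_rot: [0.989, 0.151, -0.002, 0.0]
contact_force: [-0.6, -0.1, -0.6]
opening: 0.181
finger_force: 40.0
```

Request:
creep_tool(motion={"deltas":[[0,0,0,0,0,0,0],[0,0,0,0,0,0,0],[0,0,0,0,0,0,0]]})

```text
clock: 6.55
tool_pos: [0.4376, 0.1105, 0.1793]
eef_rot: [0.989, 0.149, -0.001, -0.0]
contact_force: [0.3, 1.0, -0.3]
opening: 0.18
finger_force: 40.0
```

Run:
```python
from h import *
p=r.camera_params("wrist"); im=r.snapshot("wrist")[:,:,::-1].copy(); np.savez("w4.npz",**p); cv2.imwrite("pics/w4full.png",im)
rel([.438,.112,.18],.3)
u=proj("wrist",[.513,.135,.07],p).astype(int); x0=u[0]-50;y0=max(u[1]-50,0); print(u,x0,y0)
cv2.imwrite("pics/w4.png",cv2.resize(im[y0:y0+110,x0:x0+100],None,fx=5,fy=5,interpolation=cv2.INTER_CUBIC))
```

```text
clock 6.6 pos [0.4376 0.1107 0.1794] yaw 0.2985
tool shift [ 0.0007 -0.0011 -0.0006] rotvec [-0.001   0.0016 -0.0015]
[318 105] 268 55
```

View pics/w4.png

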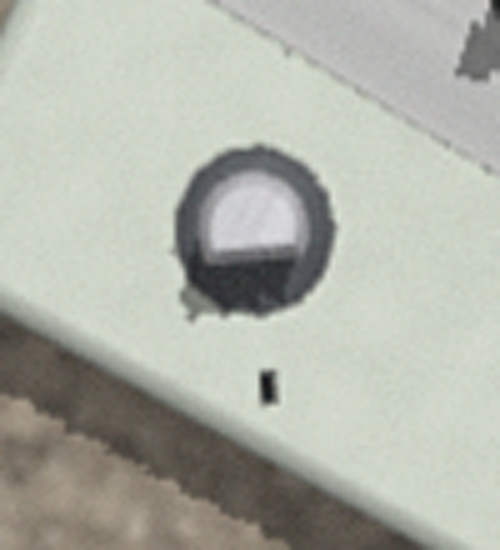

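The crop shows the collar circle centred at about (255,230), with the bright shaft top inside it and its flat facing down the image. The panel mark is at (268,387).

Run:
```python
from circ import *
p=dict(np.load("w4.npz")); im=cv2.imread("pics/w4full.png"); x0,y0=268,55; g=cv2.cvtColor(im[y0:y0+110,x0:x0+100],cv2.COLOR_BGR2GRAY)
def comp(m,pt):
    n,l,st,ce=cv2.connectedComponentsWithStats(m.astype(np.uint8)); ids=[i for i in range(1,n) if st[i,4]>8]
    i=min(ids,key=lambda i:np.hypot(*(ce[i]-pt))); return (l==i).astype(np.uint8),ce[i]
W=lambda pts,z:np.array([onz("wrist",q+np.array([x0,y0]),z,p)[:2] for q in pts])
def cont(m): return max(cv2.findContours(m,cv2.RETR_EXTERNAL,cv2.CHAIN_APPROX_NONE)[0],key=cv2.contourArea)[:,0].astype(float)
m,_=comp(g<120,(51,46)); P=W(cont(m),.053); q,e=circle(P,.0145); print("collar",q,e)
mk,ce=comp(g<120,(53.5,77)); M=W([ce],.05)[0]; print("mark",ce,M)
d=M-q[:2]; print("dist",np.hypot(*d),"yaw opp",np.arctan2(-d[1],-d[0])); D=d/np.hypot(*d)
t,_=comp((g>170)&(cv2.dilate(cv2.fillConvexPoly(m.copy(),cv2.convexHull(cv2.findNonZero(m)),1),np.ones((1,1)))>0),(50,42)); T=W(cont(t),.075)
f=(T-q[:2])@D; A=T[f<.002]; q2,e2=circle(A,.007); print("tip",q2,e2,"flat at",f.max())
B=T[f>f.max()-.0012]; v=cv2.fitLine(B.astype(np.float32),cv2.DIST_L2,0,.001,.001).ravel(); print("flat line dir angle -> yaw",(np.arctan2(v[1],v[0])-np.pi/2)%np.pi)
```

```text
collar [0.51660504 0.13656743 0.01355681] 0.0002677615018187972
mark [53.         76.68421053] [0.4919229  0.12642088]
dist 0.02668634564949643 yaw opp 0.39002901648409244
tip [0.51859508 0.13676853 0.00646577] 0.0007062481607141262 flat at 0.0022885674541175895
flat line dir angle -> yaw 0.39462304
```

Run:
```python
from circ import *
p=dict(np.load("w4.npz")); im=cv2.imread("pics/w4full.png"); x0,y0=268,55; c=im[y0:y0+110,x0:x0+100]; g=cv2.cvtColor(c,cv2.COLOR_BGR2GRAY)
print(g[26:70:1,50].tolist()); print(g[44,30:72].tolist())
D=-np.array([np.cos(.392),np.sin(.392)]); 
for th in (100,120,140,160,180):
    m=(g<th).astype(np.uint8); n,l,st,ce=cv2.connectedComponentsWithStats(m); i=l[44,38]; 
    cn=max(cv2.findContours((l==i).astype(np.uint8),cv2.RETR_EXTERNAL,cv2.CHAIN_APPROX_NONE)[0],key=cv2.contourArea)[:,0]
    P=np.array([onz("wrist",q+np.array([x0,y0]),.053,p)[:2] for q in cn]); c0=np.array([.518,.137])
    for _ in range(5):
        v=P-c0; a=(v@D)/np.hypot(*v.T); k=a<.2; q,e=circle(P[k],.0145); c0=q[:2]
    print(th,q,e,k.sum(), "pix",proj("wrist",[*q[:2],.053],p)-[x0,y0])
o,d=ray("wrist",(320,200),p); print("cam",o)
```

```text
[209, 208, 195, 144, 87, 98, 103, 110, 151, 180, 185, 202, 207, 203, 210, 207, 211, 207, 203, 203, 202, 206, 200, 163, 115, 102, 69, 56, 50, 51, 56, 56, 58, 52, 53, 56, 112, 188, 216, 211, 213, 212, 210, 212]
[209, 210, 209, 211, 193, 105, 80, 83, 85, 104, 135, 149, 190, 208, 205, 208, 202, 203, 206, 211, 203, 201, 204, 210, 214, 214, 214, 212, 205, 178, 158, 129, 93, 91, 87, 84, 113, 195, 211, 212, 211, 209]
100 [0.51699444 0.13659768 0.01296369] 0.0002070318174034882 50 pix [50.33942535 45.74508571]
120 [0.51652627 0.13641052 0.01364508] 0.00021412208498347812 51 pix [50.38753008 46.34626462]
140 [0.51657601 0.13640272 0.01375156] 0.00020214371560839535 53 pix [50.41230898 46.29217954]
160 [0.51684799 0.13641133 0.01386096] 0.00021916920415809157 53 pix [50.49252315 45.97827701]
180 [0.51696642 0.13644146 0.0139582 ] 0.0002264666437003429 53 pix [50.49896576 45.8322129 ]
cam [0.51403927 0.13279982 0.32635345]
```

Run:
```python
from h import *
p=dict(np.load("w4.npz"))
for z in (.053,.072): print(onz("wrist",(318.3,55+44.8),z,p))
S=onz("wrist",(318.3,99.8),.06,p); yaw=.39
# knob axis at tool x -0.0006
T=S[:2]+.0006*np.array([np.cos(yaw),np.sin(yaw)]); print("target",T); rel([*T,.118],yaw)
```

```text
[0.51773868 0.13686083 0.053     ]
[0.51748154 0.13657856 0.072     ]
target [0.51819889 0.13698495]
clock 6.6 pos [0.4376 0.1107 0.1794] yaw 0.2985
tool shift [ 0.0848 -0.0013  0.0612] rotvec [-0.0011  0.0015 -0.0915]
```

Request:
creep_tool(motion={"deltas":[[0,0.04,-0.001,0,-0.001,0.0015,-0.045],[0,0.07,-0.001,0.01,-0.001,0.0015,-0.0915],[0,0.0848,-0.0013,0.04,-0.001,0.0015,-0.0915],[0,0.0848,-0.0013,0.061,-0.001,0.0015,-0.0915],[0,0.0848,-0.0013,0.069,-0.001,0.0015,-0.0915],[0,0.0848,-0.0013,0.069,-0.001,0.0015,-0.0915],[0,0.0848,-0.0013,0.069,-0.001,0.0015,-0.0915]]})

```text
clock: 7.3
tool_pos: [0.518, 0.1379, 0.111]
eef_rot: [0.981, 0.194, 0.0, -0.0]
contact_force: [0.3, 0.0, -0.3]
opening: 0.18
finger_force: 40.0
```

Run:
```python
from h import *
rel([.5182,.1370,.098],.39)
s=r.snapshot("side")[:,:,::-1]; t=r.snapshot("top")[:,:,::-1]
u=proj("side",[.518,.137,.09]).astype(int);v=proj("top",[.518,.137,.09]).astype(int);print(u,v)
f=lambda im,u:cv2.resize(im[u[1]-25:u[1]+25,u[0]-25:u[0]+25],(400,400),interpolation=cv2.INTER_CUBIC)
cv2.imwrite("pics/c5.png",np.hstack([f(s,u),f(t,v)]))
```

```text
clock 7.3 pos [0.518  0.1379 0.111 ] yaw 0.3915
tool shift [-0.0001  0.0009  0.013 ] rotvec [-0.0002 -0.0006  0.0015]
[316 277] [243 204]
```

View pics/c5.png

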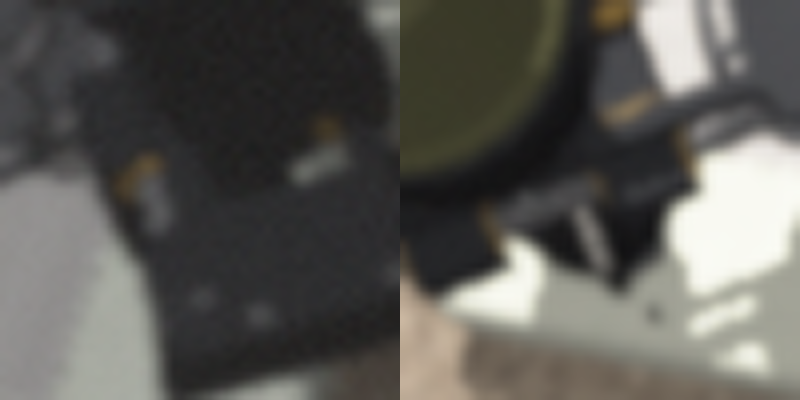

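The top view (right half) shows the pointer line running to about (605,270), heading the same way as the panel mark at (655,312). The gripper blocks the side view. I'll lower it gently and watch the force.

Request:
creep_tool(motion={"deltas":[[0,0,0.0009,0.005,0,0,0],[0,0,0.0009,0.01,0,0,0],[0,0,0.0009,0.014,0,0,0],[0,0,0.0009,0.017,0,0,0],[0,0,0.0009,0.019,0,0,0],[0,0,0.0009,0.019,0,0,0]]})

```text
clock: 8.0
tool_pos: [0.5179, 0.1373, 0.0909]
eef_rot: [0.981, 0.195, -0.0, -0.0]
contact_force: [0.2, 0.3, -0.4]
opening: 0.179
finger_force: 40.0
```

Run:
```python
from h import *
rel([.5182,.1370,.073],.39); print(r.get_state()["contact_force"],r.get_state()["moment"])
```

```text
clock 8.0 pos [0.5179 0.1373 0.0909] yaw 0.392
tool shift [0.0002 0.0004 0.0179] rotvec [-0.0004  0.0008  0.002 ]
[ 0.18016481  0.26197587 -0.40770795] [0.00033649 0.03602674 0.03774932]
```

Request:
creep_tool(motion={"deltas":[[0,0,0,0.002,0,0,0],[0,0,0,0.004,0,0,0],[0,0,0,0.006,0,0,0],[0,0,0,0.008,0,0,0],[0,0,0,0.008,0,0,0]]})

```text
clock: 8.5
tool_pos: [0.5179, 0.1373, 0.083]
eef_rot: [0.981, 0.195, -0.0, -0.0]
contact_force: [-1.2, -0.3, -1.0]
opening: 0.176
finger_force: 40.0
```

Run:
```python
from h import *
rel([.5182,.1370,.073],.39); print(r.get_state()["contact_force"],r.get_state()["moment"])
```

```text
clock 8.5 pos [0.5179 0.1373 0.083 ] yaw 0.392
tool shift [0.0002 0.0004 0.01  ] rotvec [-0.0005  0.0007  0.002 ]
[-1.24819672 -0.31517666 -0.99751295] [ 0.0619411   0.29522824 -0.00959259]
```

Request:
creep_tool(motion={"deltas":[[0,0,0,0.002,0,0,0],[0,0,0,0.004,0,0,0],[0,0,0,0.006,0,0,0],[0,0,0,0.008,0,0,0],[0,0,0,0.009,0,0,0],[0,0,0,0.009,0,0,0]]}, force=60)

```text
clock: 9.1
tool_pos: [0.5179, 0.1373, 0.0745]
eef_rot: [0.981, 0.195, -0.0, -0.0]
contact_force: [-3.2, 0.1, 6.5]
opening: 0.175
finger_force: 60.0
```

Run:
```python
from h import *
rel([.5182,.1370,.073],.39); print(r.get_state()["contact_force"],r.get_state()["moment"])
```

```text
clock 9.1 pos [0.5179 0.1373 0.0745] yaw 0.392
tool shift [0.0001 0.0004 0.0015] rotvec [-0.0004  0.0004  0.002 ]
[-3.2188731   0.13459748  6.52802605] [-0.01811513  0.81126163 -0.00236572]
```

Request:
creep_tool(motion={"deltas":[[0,0,0,0.001,0,0,0],[0,0,0,0.002,0,0,0],[0,0,0,0.003,0,0,0],[0,0,0,0.003,0,0,0],[0,0,0,0.003,0,0,0]]})

```text
clock: 9.6
tool_pos: [0.5179, 0.1373, 0.0729]
eef_rot: [0.981, 0.195, 0.0, -0.0]
contact_force: [-6.3, -0.0, 18.8]
opening: 0.175
finger_force: 60.0
```

Run:
```python
from h import *
rel([.5182,.1370,.073],.39); print(r.get_state()["contact_force"],r.get_state()["moment"])
```

```text
clock 9.6 pos [0.5179 0.1373 0.0729] yaw 0.3919
tool shift [ 0.0001  0.0004 -0.0001] rotvec [-0.0002 -0.0003  0.0019]
[-6.26579738e+00 -6.39268257e-03  1.87820161e+01] [-0.15074186  1.26466683 -0.02757183]
```

Request:
creep_tool(motion={"deltas":[[0,0,0,0,0,0,0],[0,0,0,0,0,0,0],[0,0,0,0,0,0,0],[0,0,0,0,0,0,0],[0,0,0,0,0,0,0]]})

```text
clock: 10.1
tool_pos: [0.518, 0.1373, 0.0729]
eef_rot: [0.981, 0.195, 0.0, -0.0]
contact_force: [-5.8, -0.5, 18.8]
opening: 0.178
finger_force: 60.0
```

Run:
```python
from h import *
t=r.snapshot("top")[:,:,::-1]; cv2.imwrite("pics/c6.png",cv2.resize(t[180:240,210:290],(640,480),interpolation=cv2.INTER_CUBIC))
```

```text
(no output)
```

View pics/c6.png

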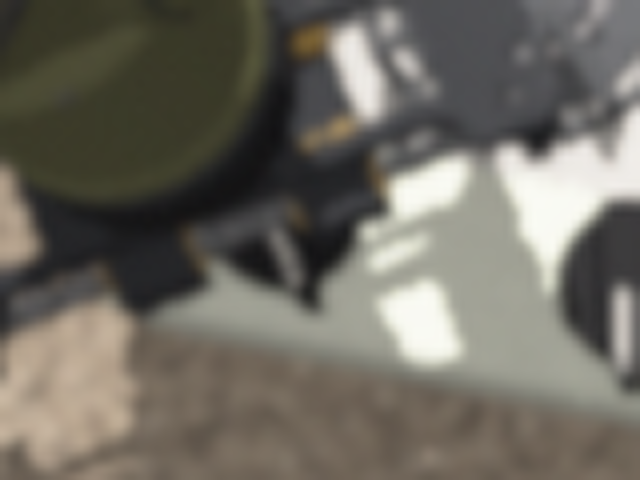

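The pointer at about (315,300) now covers the panel mark. The knob is down on the shaft with steady force, so I'll hand it in.

```bash
python3 -c "
from plant import r
print(r.finish_job())"
```

```text
the job is handed in; nothing more can be done
None
```

I pushed the knob onto the D-shaft with the flats aligned and handed the job in at about 10 s, still gripping it with 60 N and pressing it against the valve stop with about 19 N; the hand-in printed no verdict.

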